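# Dock a vial tin in its hold-down and draw off the deep lid

### The job

Take the closed tin of vials from between the two dividers of the stock bay and slide it on its foot, under the lips of the hold-down dock, fully home against the back stop, and let go of it there with the lid still on. Then take the tight lid by the two faces that are still free, draw it straight up off the tin while the dock holds the tin down, and set the lid down gently, open side down, flat in the steel tray. Keep tin and lid upright all the time, and leave the bottle, jar and carton alone.

Things in the scene. Friction and masses are not known exactly. Their poses are not given: they have to be found in the camera images.
- tin_mid (a point): Centre of the closed tin, half-way up (51 mm above its underside; 102 mm tall closed), z up. Bare-metal square box 53 x 53 mm, open on top (rim 99.5 mm up), holding four vials, about 0.3 kg. It starts closed in the stock bay with its y axis along the bay's x axis. It is the same turned half round.
- tin: The same tin, origin at the centre of its underside. Its foot plate is 6 mm thick, 62 mm along the tin's x and 86 mm along its y: on the +y and -y sides it stands out 12 mm beyond the closed lid's faces, on the +x and -x sides it is level with them.
- lid_mid (a point): Centre of the lid, half-way up (45 mm above its open lower edge). Plain aluminium square cap, 62 x 62 mm outside, 90 mm tall, wall 2.5 mm, 0.1 kg, axes as the tin's. It telescopes over the tin nearly down to the foot (lower edge 12 mm above the tin's underside).
- lid: The same lid, origin at the centre of its open lower edge. Springs in the tin rub on it: drawing it off takes about 8 to 11 N over about 75 mm; it is clear of the tin after 88 mm. It holds well enough to carry the closed tin by the lid.
- bay: Stock bay, fixed: a grey plate 110 (x) x 94 (y) mm, 4 mm thick, with two upright dividers along x, 70 mm long, up to 96 mm above the table, 70 mm apart, so that the tin's faces that look to the bay's +y and -y have no room for fingers; open above and at the +x and -x ends. Origin: centre of its underside, on the table.
- dock_home (a point): Where the centre of the tin's underside lies when the tin is fully home in the fixed hold-down dock, on the dock's bed (4 mm above the table). The tin enters from the dock's -x side, moving along +x, with its x axis along the dock's x (either way round).
- dock: The dock; origin on the table under the home point, same axes. Bed from x = -145 to +45 mm. Back stop: face at x = +31, 26 mm above the bed, open room above and behind it. Two rails 91 mm apart from x = -65 to +31 guide the 86 mm foot; two low flared guides lead in from x = -110 (about 125 mm wide) to -65.
- dock_lip (a point): Point on the bed at x = -65 mm in the dock's frame, where the lips begin: they overhang the foot, 70 mm apart, underside 8.5 mm above the bed (foot 6 mm). From x = -65 to -33 they are low (top 14.5 mm above the bed); from -33 to +33 they are tall cheeks (top 96 mm above the bed), about 4 mm from the lid on either side: no room for fingers.
- tray: Steel tray, fixed, 150 x 150 mm outside, 16 mm tall, wall and floor 5 mm thick, in which the lid is to stand. Origin: centre of its underside, on the table.
- bottle_mid (a point): Bystander: white plastic bottle, 52 mm in diameter, 105 mm tall; its centre.
- jar_mid (a point): Bystander: amber jar, 64 mm in diameter, 80 mm tall; its centre.
- carton_mid (a point): Bystander: pale paper carton, 60 x 120 x 45 mm; its centre.
Not all that is in view belongs to the job. Leave any blue or green look-alike of the lid alone.

How it is judged:
By the outcome, as a careful person would: the job done as asked, in the order asked, and still so for the second after the job is handed in, with the robot touching nothing.
It also fails if it takes over 72 s, if anything falls off the work surface, if the arm or the gripper's body presses on something with over 40 N, if the wrist force passes 120 N, or if a joint passes its speed limit or range.

### The arm

A 6-joint arm with a two-finger parallel gripper is mounted at the origin on the work surface. World frame = base frame: x ahead of the robot, y to its left, z up, the work surface at z = 0. Lengths are in m, angles in degrees, forces in N, time in s.
With the tool pointing down it reaches from about 0.4 to 0.825 m from the base axis. Payload 7 kg.
Tool frame: the origin (TCP) lies between the finger pads; the fingertips stand 22 mm ahead of it and the grasp point (between the pads) lies 3 mm ahead of it; z points along the fingers, y is the line along which they close (so a half turn about z gives the same grasp; the last joint's range is limited). The gripper opens to 88 mm and grips with 3 to 60 N. Pads are 19 mm wide; open, the fingers measure 130 mm over their backs; the gripper's body (78 mm by 193 mm) begins 47 mm behind the grasp point.
Start: joints at [-57.748, 20.546, 0.682, 0, -70.136, -16.507], TCP at [0.183, -0.65, 0.249] pointing down, gripper open.
Joint ranges: [-176.03, 176.03], [-82.01, 121.73], [-58.28, 71.71], [-173.87, 95.51], [-174.79, -0.11], [-173.66, 173.66]. Speed limits (degrees/s): [136.94, 136.94, 172.46, 180, 180, 180].

### API

Orientations are given as [roll, pitch, yaw] about the fixed x, y, z axes, in that order (R = Rz(yaw) Ry(pitch) Rx(roll)).
In Python, from plant import ctrl gives the robot as it stands.
- The arm moves only by the tool apply_moves, never from a script. Its argument "targets" is a list of rows, each an object with "travel": the shift along the tool's x, y, z in mm, a list of three; "roll": the turn about the tool's z in degrees; "jaw": the finger opening in mm, from 0 to 87.6. In form: [{"travel": [tx, ty, tz], "roll": roll, "jaw": jaw}, ...]. A call has 1 to 10 rows; each row shifts and turns the commanded pose from where the row before left it, along the tool's axes as they then stand; what a row does not reach is not made up. A row lasts 1/10 s, in which the tool goes at most 50 mm and 8.59 degrees, less where a joint would pass 70% of its speed; a pose out of reach is approached as far as the arm can. A call with a gripper value outside its range is refused whole. The fingers move at their own pace and stop on an object; the grip force is fixed at half the most. Time passes only in rows, so rows that do not move let the fingers close. It gives the time, the measured TCP pose, the force, the opening and the grip force at its end, in the units of the state.
- ctrl.get_obs(): the state, without advancing time (a new reading comes with each control period).
- ctrl.snapshot(name): name is "scene" or "top"; returns the picture (420x560x3 uint8, red, green, blue); there is no depth.
- ctrl.calibration(name): a dict with "K" (3x3 intrinsics, pixels), "extrinsics" (4x4, takes a point from camera to world coordinates). Camera axes: x right, y down, z forward; pixel columns grow to the right and rows downward; lengths in m; the calibration is good to about 2 mm. A picture is of the moment at which its call begins. calibration takes no time and is no camera call.
- ctrl.close_job(): hands the job in; it is judged then, once.
The state is a dict: "clock": time; "joint_pos": joint angles; "qvel": joint speeds; "tau": joint torques, N m; "tool_pos": TCP position; "orientation": TCP orientation; "force": force on the tool from outside, world axes, zero at the start; "moment": the same for the moment, N m; "opening": finger opening in m; "gripper_force": force on a finger pad.
Only numpy, scipy, OpenCV 4.12 (cv2) and the standard library are available. Lean on these libraries where they do the work, as an engineer would, in place of code of your own. Each camera call takes 0.05 s, during which the arm holds its last target. There are 200 camera calls.

## Working session

There is one attempt and no reset: what is moved stays moved. The work goes in short steps, Python scripts to look and compute and a tool call to move; the robot and the scene stay as the last step left them, time stands still between calls to the robot, and variables do not carry over. Pictures are saved under pics/ and viewed, at most 10 in all, crops included, and the job is handed in when it is done.

Besides the shell and the picture viewer there is one more tool, called after "Emit:" as name(argument=value, ...) on one line, values as JSON. apply_moves: Moves the arm, as the interface text tells. Its arguments: {"type":"object","properties":{"targets":{"type":"array","items":{"type":"object","properties":{"travel":{"type":"array","items":{"type":"number"}},"roll":{"type":"number"},"jaw":{"type":"number"}}}}},"required":["targets"]}

```bash
mkdir -p pics; ls
python3 - <<'E'
from plant import ctrl
import cv2,numpy as np
np.set_printoptions(precision=4,suppress=True)
print(ctrl.get_obs())
for n in("scene","top"):
    im=ctrl.snapshot(n); cv2.imwrite(f"pics/{n}0.png",im[:,:,::-1]); c=ctrl.calibration(n); print(n,c["K"],c["extrinsics"])
a=cv2.imread("pics/top0.png");cv2.imwrite("pics/top0b.png",cv2.resize(a,(800,600),interpolation=cv2.INTER_CUBIC))
a=cv2.imread("pics/scene0.png");cv2.imwrite("pics/scene0b.png",cv2.resize(a,(800,600),interpolation=cv2.INTER_CUBIC))
E
```

```text
pics
{'clock': 0.0, 'joint_pos': array([-57.7479,  20.591 ,   0.6318,  -0.0177, -70.1349, -16.5048]), 'qvel': array([-0.1119,  0.1141,  0.0215,  0.021 , -0.0594,  0.0482]), 'tau': array([  0.0004, -58.2723,  29.3062,   6.9973,   0.0071,  -0.0002]), 'tool_pos': array([ 0.183 , -0.6492,  0.2476]), 'orientation': array([ 179.905 ,   -0.0107, -164.2588]), 'force': array([ 0.322 , -0.1189,  0.2037]), 'moment': array([ 0.0175,  0.0298, -0.017 ]), 'gripper_force': 0.0, 'opening': 0.08744363134569898}
scene [[539.2094   0.     273.2511]
 [  0.     539.2094 202.8546]
 [  0.       0.       1.    ]] [[-0.0324  0.6876 -0.7254  1.4255]
 [ 0.9993  0.0357 -0.0108  0.0063]
 [ 0.0185 -0.7252 -0.6882  0.9029]
 [ 0.      0.      0.      1.    ]]
top [[457.9981   0.     283.4571]
 [  0.     457.9981 207.2268]
 [  0.       0.       1.    ]] [[ 0.0074 -0.9944  0.1055  0.405 ]
 [-0.9999 -0.0085 -0.0096  0.0169]
 [ 0.0105 -0.1054 -0.9944  1.2295]
 [ 0.      0.      0.      1.    ]]
```

View pics/top0b.png

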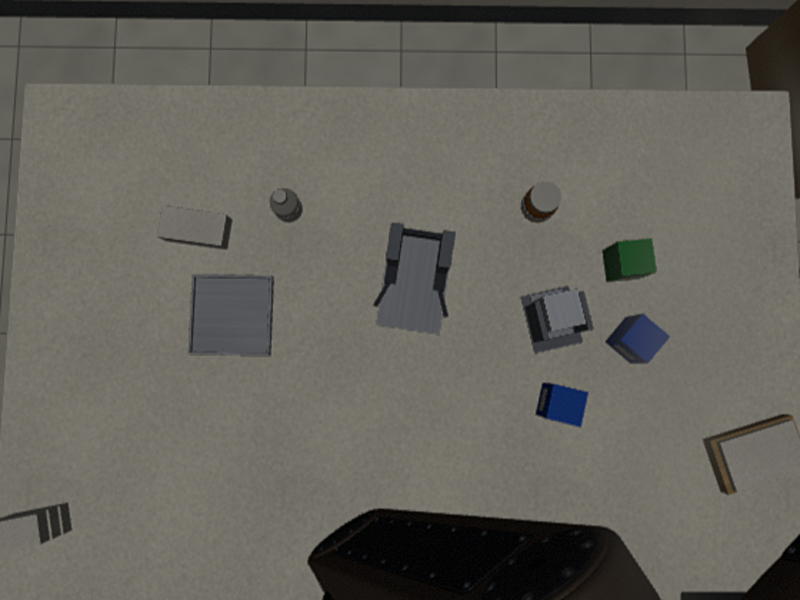

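View pics/scene0b.png

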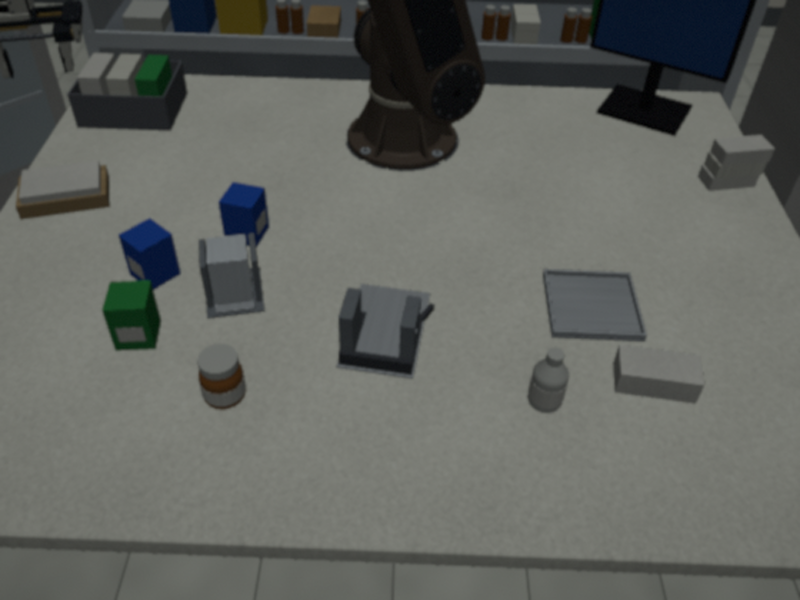

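The top view shows four things that could be the tin, in 800x600 pixels:
- Bare-metal tin between the bay's dividers, at (563,310).
- Blue look-alikes, at (562,404) and (638,338).
- Green look-alike, at (630,260).

The description matches the metal one in the grey bay. The dock is at about (418,275), opening towards the robot, and the tray is at (231,315). Next I'll take close crops.

Run:
```python
import cv2,numpy as np
def crop(n,x0,y0,w,h,s):
    a=cv2.imread(f"pics/{n}0.png")[y0:y0+h,x0:x0+w]
    a=cv2.resize(a,None,fx=s,fy=s,interpolation=cv2.INTER_CUBIC); a=np.clip(a*1.8,0,255).astype(np.uint8)
    for k in range(0,w,10): cv2.line(a,(k*s,0),(k*s,5),(0,255,255),1)
    for k in range(0,h,10): cv2.line(a,(0,k*s),(5,k*s),(0,255,255),1)
    return a
def cat(a,b):
    h=max(a.shape[0],b.shape[0]); p=lambda m:np.pad(m,((0,h-m.shape[0]),(0,10),(0,0)))
    return np.hstack([p(a),p(b)])
cv2.imwrite("pics/ctop.png",cat(crop("top",360,195,60,60,6),crop("top",258,150,65,90,6)))
cv2.imwrite("pics/cscene.png",cat(crop("scene",134,158,56,66,7),crop("scene",232,195,76,70,5)))
```

```text
(no output)
```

View pics/ctop.png

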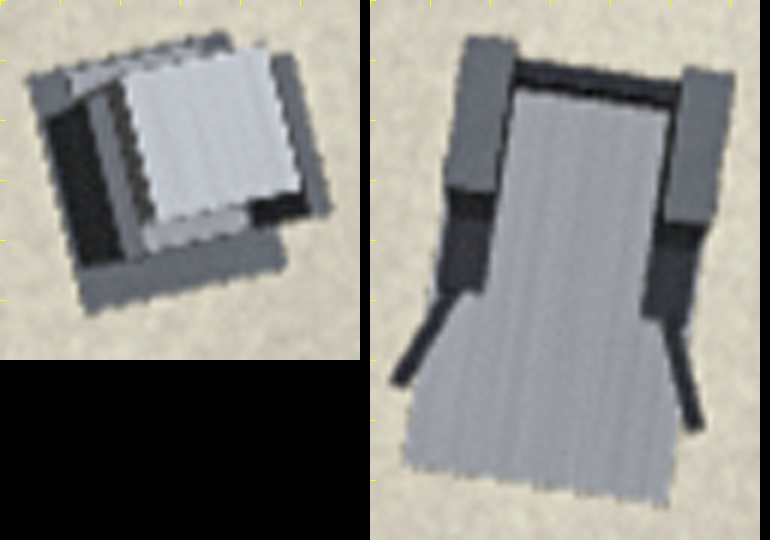

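View pics/cscene.png

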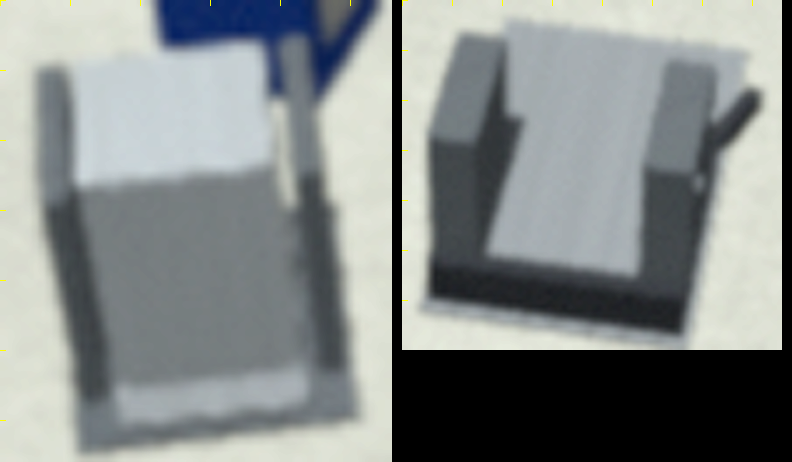

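The crops confirm the choice: the bare-metal lid sits between the grey dividers, with its corners readable in both views. The dock cheeks' inner top edges can also be read. I'll fit the poses from both cameras.

```bash
cat > fit.py <<'E'
import numpy as np
from scipy.optimize import least_squares
from plant import ctrl
def proj(n,P):
    c=ctrl.calibration(n); T=np.linalg.inv(c["extrinsics"]); q=P@T[:3,:3].T+T[:3,3]; q=q@c["K"].T
    return q[:,:2]/q[:,2:]
def fit(views,x0):
    # views: {cam: (local Nx3 m, pixels Nx2)}; returns x,y,yaw deg, rms px
    def res(p):
        c,s=np.cos(p[2]),np.sin(p[2]); R=np.array([[c,-s,0],[s,c,0],[0,0,1]])
        return np.concatenate([(proj(n,np.array(L)@R.T+[p[0],p[1],0])-px).ravel() for n,(L,px) in views.items()])
    r=least_squares(res,x0); return np.r_[r.x[:2],np.degrees(r.x[2]),np.sqrt(np.mean(r.fun**2))], r.fun.reshape(-1,2)
E
python3 - <<'E'
from fit import *
np.set_printoptions(precision=4,suppress=True)
def sq(h,z,w=None): w=w or h; return np.array([[h,w,z],[h,-w,z],[-h,-w,z],[-h,w,z]])
A=np.array
# order: (far +x,+y),(far,-y),(near... -x,-y),(-x,+y)
top=lambda l,ox,oy,s:A(l)/s+A([ox,oy]) if s!=1 else A(l)
vt=A([[122,82],[270,45],[302,188],[158,220]])/6+[360,195]
vs=A([[268,165],[82,188],[78,68],[265,42]])/7+[134,158]
L=sq(.031,.106); x0=[.55,-.25,.2]
for v in({"top":(L,vt),"scene":(L,vs)},{"top":(L,vt)},{"scene":(L,vs)}):print("tin",fit(v,x0)[0])
dt=(A([[518,40],[684,68],[664,220],[497,190]])-[370,0])/6+[258,150]
ds=(A([[645,170],[472,142],[503,40],[670,62]])-[402,0])/5+[232,195]
L=sq(.033,.1,.035); x0=[.55,0,0]
for v in({"top":(L,dt),"scene":(L,ds)},{"top":(L,dt)},{"scene":(L,ds)}):print("dock",fit(v,x0)[0])
bt=(A([[668,505],[403,465]])-[370,0])/6+[258,150]
tt=A([[191,275],[273,275],[272,356],[190,356]])/800*560
ts=A([[643,337],[552,337],[543,271],[629,272]])/800*560
L=sq(.075,.016);x0=[.5,.35,0]
for v in({"top":(L,tt),"scene":(L,ts)},{"top":(L,tt)},{"scene":(L,ts)}):print("tray",fit(v,x0)[0])
E
```

```text
tin [ 0.5028 -0.2693 12.8636  0.7778]
tin [ 0.5017 -0.2707 13.1405  0.4604]
tin [ 0.5054 -0.2676 12.5088  0.5462]
dock [ 0.6165 -0.0208 -8.348   0.7319]
dock [ 0.6149 -0.0218 -8.4811  0.3413]
dock [ 0.6187 -0.02   -8.2412  0.5918]
tray [0.499  0.3267 0.407  1.4906]
tray [0.4953 0.3264 0.9005 0.3365]
tray [ 0.5049  0.3258 -0.1228  1.2997]
```

```bash
cat > rel.py <<'E'
import sys,numpy as np
from plant import ctrl
def rel(x,y,z,yaw):
    o=ctrl.get_obs(); p=np.radians(o["orientation"][2]); d=np.array([x,y,z])-o["tool_pos"]; c,s=np.cos(p),np.sin(p)
    t=np.array([c*d[0]+s*d[1], s*d[0]-c*d[1], -d[2]])*1e3
    r=-((yaw-o["orientation"][2]+90)%180-90)
    print("clock %.2f pos %s yaw %.2f F %s open %.4f grip %.1f j6 %.0f"%(o["clock"],o["tool_pos"].round(4),o["orientation"][2],o["force"].round(1),o["opening"],o["gripper_force"],o["joint_pos"][5]))
    print("orient",o["orientation"].round(2),"travel mm",t.round(1),"rows",round(np.linalg.norm(t)/50,1),"roll",round(r,2))
if __name__=="__main__": rel(*map(float,sys.argv[1:]))
E
python3 rel.py .503 -.269 .249 -77
```

```text
clock 0.10 pos [ 0.183  -0.6493  0.2477] yaw -164.26 F [-0.7 -0.2 -0.4] open 0.0879 grip 0.0 j6 -17
orient [ 1.7991e+02 -1.0000e-02 -1.6426e+02] travel mm [-411.1  279.2   -1.3] rows 9.9 roll -87.26
```

Emit:
apply_moves(targets=[{"travel": [-36, 24, 0], "roll": 0, "jaw": 87.6}, {"travel": [-36, 24, 0], "roll": 0, "jaw": 87.6}, {"travel": [-36, 24, 0], "roll": 0, "jaw": 87.6}, {"travel": [-36, 24, 0], "roll": 0, "jaw": 87.6}, {"travel": [-36, 24, 0], "roll": 0, "jaw": 87.6}, {"travel": [-36, 24, 0], "roll": 0, "jaw": 87.6}, {"travel": [-36, 24, 0], "roll": 0, "jaw": 87.6}, {"travel": [-36, 24, 0], "roll": 0, "jaw": 87.6}, {"travel": [-36, 24, 0], "roll": 0, "jaw": 87.6}, {"travel": [-36, 24, 0], "roll": 0, "jaw": 87.6}])

```text
clock: 1.1
tool_pos: [0.4652, -0.3193, 0.2484]
orientation: [180.0, -0.0, -164.3]
force: [0.5, -0.5, -0.1]
opening: 0.0875
gripper_force: 0.0
```

Emit:
apply_moves(targets=[{"travel": [0, 0, 0], "roll": -8.5, "jaw": 87.6}, {"travel": [0, 0, 0], "roll": -8.5, "jaw": 87.6}, {"travel": [0, 0, 0], "roll": -8.5, "jaw": 87.6}, {"travel": [0, 0, 0], "roll": -8.5, "jaw": 87.6}, {"travel": [0, 0, 0], "roll": -8.5, "jaw": 87.6}, {"travel": [0, 0, 0], "roll": -8.5, "jaw": 87.6}, {"travel": [0, 0, 0], "roll": -8.5, "jaw": 87.6}, {"travel": [0, 0, 0], "roll": -8.5, "jaw": 87.6}, {"travel": [0, 0, 0], "roll": -8.5, "jaw": 87.6}, {"travel": [0, 0, 0], "roll": -8.5, "jaw": 87.6}])

```text
clock: 2.1
tool_pos: [0.4643, -0.3209, 0.2482]
orientation: [180.0, 0.0, -78.9]
force: [-0.1, 0.1, 0.2]
opening: 0.0876
gripper_force: 0.0
```

```bash
python3 rel.py .503 -.269 .16 -77
```

```text
clock 2.10 pos [ 0.4643 -0.3209  0.2482] yaw -78.91 F [-0.1  0.1  0.2] open 0.0876 grip 0.0 j6 26
orient [ 1.7997e+02  3.0000e-02 -7.8910e+01] travel mm [-43.5 -48.   88.2] rows 2.2 roll -1.91
```

Emit:
apply_moves(targets=[{"travel": [-14.5, -16, 0], "roll": -1.9, "jaw": 87.6}, {"travel": [-14.5, -16, 0], "roll": 0, "jaw": 87.6}, {"travel": [-14.5, -16, 0], "roll": 0, "jaw": 87.6}, {"travel": [0, 0, 30], "roll": 0, "jaw": 87.6}, {"travel": [0, 0, 30], "roll": 0, "jaw": 87.6}, {"travel": [0, 0, 25], "roll": 0, "jaw": 87.6}, {"travel": [0, 0, 0], "roll": 0, "jaw": 87.6}, {"travel": [0, 0, 0], "roll": 0, "jaw": 87.6}])

```text
clock: 2.9
tool_pos: [0.5024, -0.2686, 0.1638]
orientation: [179.9, -0.0, -77.3]
force: [0.4, 0.5, 1.0]
opening: 0.0878
gripper_force: 0.0
```

```bash
cat > look.py <<'E'
import sys,cv2,numpy as np
from plant import ctrl
# look.py name topx0 topy0 w h s  scenex0 y0 w h s
def crop(a,x0,y0,w,h,s):
    a=a[y0:y0+h,x0:x0+w,::-1]; a=cv2.resize(a,None,fx=s,fy=s,interpolation=cv2.INTER_CUBIC); a=np.clip(a*1.7,0,255).astype(np.uint8)
    for k in range(0,w,10): cv2.line(a,(k*s,0),(k*s,5),(0,255,255),1)
    for k in range(0,h,10): cv2.line(a,(0,k*s),(5,k*s),(0,255,255),1)
    return a
v=list(map(int,sys.argv[2:]))
a,b=crop(ctrl.snapshot("top"),*v[:5]),crop(ctrl.snapshot("scene"),*v[5:])
h=max(a.shape[0],b.shape[0]); p=lambda m:np.pad(m,((0,h-m.shape[0]),(0,10),(0,0)))
cv2.imwrite(f"pics/{sys.argv[1]}.png",np.hstack([p(a),p(b)]))
E
python3 rel.py .503 -.269 .067 -77; python3 look.py g1 355 170 75 90 5 120 110 80 120 5
```

```text
clock 2.90 pos [ 0.5024 -0.2686  0.1638] yaw -77.34 F [0.4 0.5 1. ] open 0.0878 grip 0.0 j6 21
orient [179.93  -0.   -77.34] travel mm [ 0.5 -0.5 96.8] rows 1.9 roll -0.34
```

View pics/g1.png

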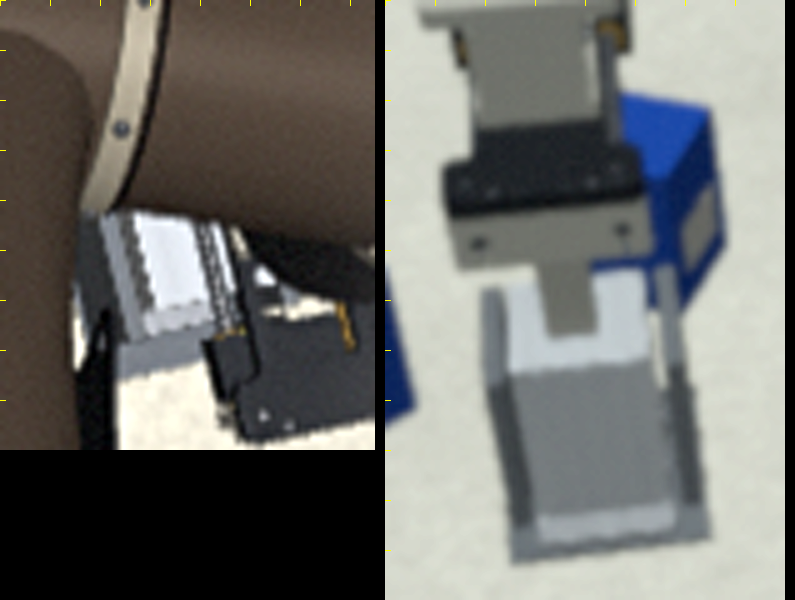

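The front finger's tip, at crop pixel (570,335), hangs centred over the lid between the dividers, with the jaw line along the bay. I'll descend to TCP z≈0.072 and grip.

Emit:
apply_moves(targets=[{"travel": [0, 0, 20], "roll": -0.3, "jaw": 87.6}, {"travel": [0, 0, 20], "roll": 0, "jaw": 87.6}, {"travel": [0, 0, 20], "roll": 0, "jaw": 87.6}, {"travel": [0, 0, 16], "roll": 0, "jaw": 87.6}, {"travel": [0, 0, 14], "roll": 0, "jaw": 87.6}, {"travel": [0, 0, 0], "roll": 0, "jaw": 87.6}, {"travel": [0, 0, 0], "roll": 0, "jaw": 75}, {"travel": [0, 0, 0], "roll": 0, "jaw": 68}, {"travel": [0, 0, 0], "roll": 0, "jaw": 64}])

```text
clock: 3.9
tool_pos: [0.5031, -0.2686, 0.0748]
orientation: [-179.9, -0.1, -77.0]
force: [-0.5, 0.0, -0.5]
opening: 0.0691
gripper_force: 0.0
```

Emit:
apply_moves(targets=[{"travel": [0, 0, 0], "roll": 0, "jaw": 58}, {"travel": [0, 0, 0], "roll": 0, "jaw": 50}, {"travel": [0, 0, 0], "roll": 0, "jaw": 50}, {"travel": [0, 0, 0], "roll": 0, "jaw": 50}, {"travel": [0, 0, 0], "roll": 0, "jaw": 50}])

```text
clock: 4.4
tool_pos: [0.5033, -0.2685, 0.0744]
orientation: [-179.9, -0.0, -77.0]
force: [0.6, 1.5, 5.2]
opening: 0.0617
gripper_force: 30.0
```

Emit:
apply_moves(targets=[{"travel": [0, 0, -5], "roll": 0, "jaw": 50}, {"travel": [0, 0, -10], "roll": 0, "jaw": 50}, {"travel": [0, 0, -15], "roll": 0, "jaw": 50}, {"travel": [0, 0, -20], "roll": 0, "jaw": 50}, {"travel": [0, 0, -20], "roll": 0, "jaw": 50}, {"travel": [0, 0, -20], "roll": 0, "jaw": 50}, {"travel": [0, 0, -20], "roll": 0, "jaw": 50}, {"travel": [0, 0, -15], "roll": 0, "jaw": 50}, {"travel": [0, 0, 0], "roll": 0, "jaw": 50}, {"travel": [0, 0, 0], "roll": 0, "jaw": 50}])

```text
clock: 5.4
tool_pos: [0.5018, -0.2682, 0.1981]
orientation: [180.0, 0.0, -77.1]
force: [0.4, 0.2, -6.3]
opening: 0.0618
gripper_force: 30.0
```

```bash
python3 rel.py .503 -.269 .2 -8.35; python3 -c "
import numpy as np
c,s=np.cos(np.radians(-8.35)),np.sin(np.radians(-8.35))
for x in(-105,-110):print(x,.6165+c*x/1e3,-.0208+s*x/1e3)"; python3 look.py g2 365 140 65 90 5 120 80 80 120 5
```

```text
clock 5.40 pos [ 0.5018 -0.2682  0.1981] yaw -77.08 F [ 0.4  0.2 -6.3] open 0.0618 grip 30.0 j6 21
orient [ 1.7998e+02  5.0000e-02 -7.7080e+01] travel mm [ 1.1 -1.  -1.9] rows 0.0 roll -68.73
-105 0.5126130590361099 -0.00555193464188976
-110 0.5076660618473532 -0.004825836291503557
```

View pics/g2.png

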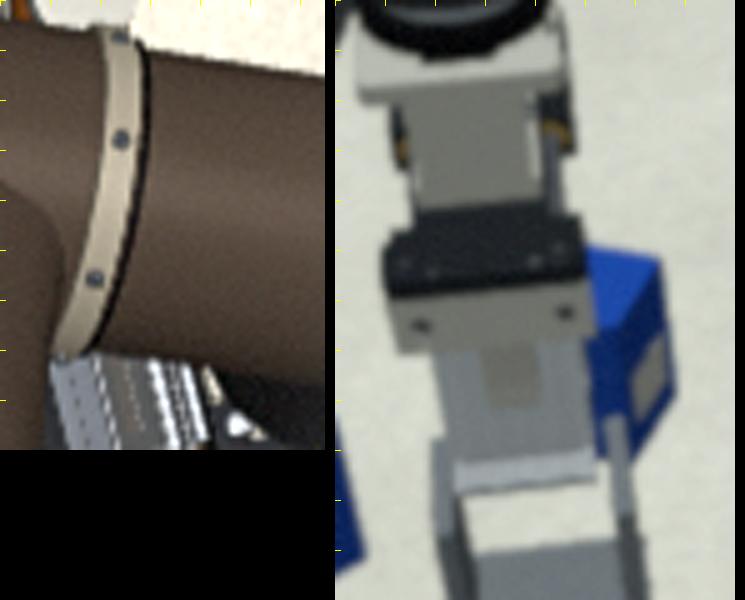

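The tin hangs upright in the grip, clear of the dividers, with its foot at crop pixel (525,475). I'll carry it over the dock's entry.

Emit:
apply_moves(targets=[{"travel": [-13, -3, 0], "roll": 0, "jaw": 50}, {"travel": [-26, -7, 0], "roll": 0, "jaw": 50}, {"travel": [-32, -8, 0], "roll": 0, "jaw": 50}, {"travel": [-36, -9, 0], "roll": 0, "jaw": 50}, {"travel": [-36, -9, 0], "roll": 0, "jaw": 50}, {"travel": [-36, -9, 0], "roll": 0, "jaw": 50}, {"travel": [-32, -8, 0], "roll": 0, "jaw": 50}, {"travel": [-26, -7, 0], "roll": 0, "jaw": 50}, {"travel": [-13, -3, 0], "roll": 0, "jaw": 50}, {"travel": [-5, -2, 0], "roll": 0, "jaw": 50}])

```text
clock: 6.5
tool_pos: [0.5081, -0.0039, 0.198]
orientation: [179.9, 0.0, -76.9]
force: [-0.5, 0.9, -5.0]
opening: 0.0618
gripper_force: 30.0
```

Emit:
apply_moves(targets=[{"travel": [0, 0, 0], "roll": -5, "jaw": 50}, {"travel": [0, 0, 0], "roll": -8, "jaw": 50}, {"travel": [0, 0, 0], "roll": -8, "jaw": 50}, {"travel": [0, 0, 0], "roll": -8, "jaw": 50}, {"travel": [0, 0, 0], "roll": -8, "jaw": 50}, {"travel": [0, 0, 0], "roll": -8, "jaw": 50}, {"travel": [0, 0, 0], "roll": -8, "jaw": 50}, {"travel": [0, 0, 0], "roll": -8, "jaw": 50}, {"travel": [0, 0, 0], "roll": -7.7, "jaw": 50}, {"travel": [0, 0, 0], "roll": 0, "jaw": 50}])

```text
clock: 7.5
tool_pos: [0.5083, -0.006, 0.1982]
orientation: [180.0, 0.0, -8.3]
force: [-1.0, -1.0, -5.1]
opening: 0.0618
gripper_force: 30.0
```

```bash
python3 rel.py .508 -.005 .1 -8.35
```

```text
clock 7.50 pos [ 0.5083 -0.006   0.1982] yaw -8.29 F [-1.  -1.  -5.1] open 0.0618 grip 30.0 j6 60
orient [ 1.7997e+02  5.0000e-02 -8.2900e+00] travel mm [-0.5 -1.  98.2] rows 2.0 roll 0.06
```

Emit:
apply_moves(targets=[{"travel": [0, -1, 15], "roll": 0, "jaw": 50}, {"travel": [0, 0, 25], "roll": 0, "jaw": 50}, {"travel": [0, 0, 25], "roll": 0, "jaw": 50}, {"travel": [0, 0, 20], "roll": 0, "jaw": 50}, {"travel": [0, 0, 15], "roll": 0, "jaw": 50}, {"travel": [0, 0, 5], "roll": 0, "jaw": 50}, {"travel": [0, 0, 0], "roll": 0, "jaw": 50}])

```text
clock: 8.2
tool_pos: [0.5084, -0.0048, 0.093]
orientation: [179.9, 0.1, -8.5]
force: [0.1, 0.2, -5.5]
opening: 0.0618
gripper_force: 30.0
```

```bash
python3 rel.py .508 -.005 .0744 -8.35;  python3 look.py g3 250 140 80 110 5 230 140 80 130 4
```

```text
clock 8.20 pos [ 0.5084 -0.0048  0.093 ] yaw -8.50 F [ 0.1  0.2 -5.5] open 0.0618 grip 30.0 j6 60
orient [ 1.7995e+02  8.0000e-02 -8.5000e+00] travel mm [-0.4  0.3 18.6] rows 0.4 roll -0.15
```

View pics/g3.png

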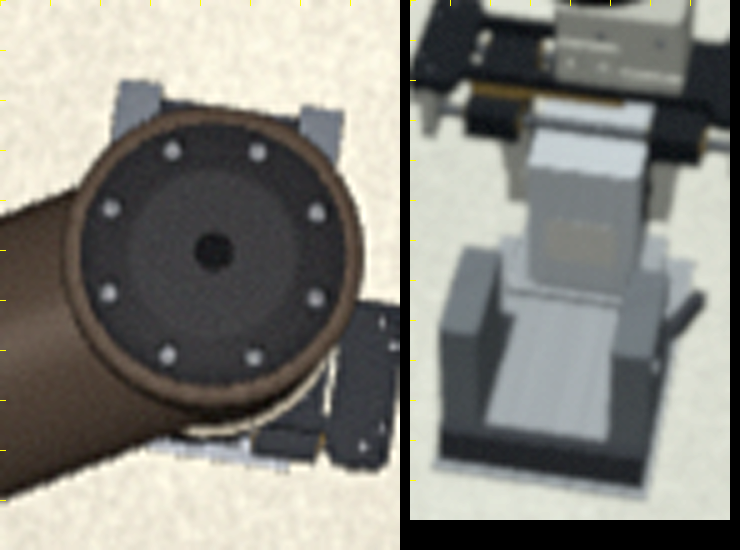

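Run:
```python
from fit import *
np.set_printoptions(precision=4,suppress=True)
u=.093-.0704
P=np.array([[528,165],[645,180],[632,297],[530,285]],float)
P=(P-[410,0])/4+[230,140]
L=np.array([[.031,-.031,u+.102],[.031,.031,u+.102],[.031,.031,u+.012],[.031,-.031,u+.012]])
r=fit({"scene":(L,P)},[.508,-.005,-.14]);print("lid in scene cam",r[0],r[1])
c,s=np.cos(np.radians(-8.3)),np.sin(np.radians(-8.3))
for dock in([.6187,-.02],[.6165,-.0208]):
  for p in(r[0][:2],[.5084,-.0048]):
    d=np.array(p)-dock; print("in dock frame",c*d[0]+s*d[1],-s*d[0]+c*d[1])
```

```text
lid in scene cam [ 0.5122 -0.0028 -7.2708  0.492 ] [[ 0.2901  0.2968]
 [-0.8947 -0.0797]
 [ 0.8968  0.0726]
 [-0.2603 -0.2831]]
in dock frame -0.10786980488444414 0.0016838661254315272
in dock frame -0.1113389087895222 -0.0008816969765590155
in dock frame -0.1058083331092932 0.002793070398888842
in dock frame -0.10927743701437125 0.0002275072968982942
```

Emit:
apply_moves(targets=[{"travel": [0, 1, 6], "roll": 0, "jaw": 50}, {"travel": [0, 0, 6], "roll": 0, "jaw": 50}, {"travel": [0, 0, 3], "roll": 0, "jaw": 50}, {"travel": [0, 0, 1.5], "roll": 0, "jaw": 50}, {"travel": [0, 0, 0], "roll": 0, "jaw": 50}, {"travel": [0, 0, 0], "roll": 0, "jaw": 50}])

```text
clock: 8.9
tool_pos: [0.5087, -0.0053, 0.0771]
orientation: [180.0, -0.0, -8.4]
force: [0.0, 0.3, -4.6]
opening: 0.062
gripper_force: 30.0
```

Emit:
apply_moves(targets=[{"travel": [0, 0, 1], "roll": 0, "jaw": 50}, {"travel": [0, 0, 0.5], "roll": 0, "jaw": 50}, {"travel": [0, 0, 0], "roll": 0, "jaw": 50}])

```text
clock: 9.2
tool_pos: [0.5089, -0.0054, 0.0759]
orientation: [180.0, -0.0, -8.3]
force: [-0.2, -2.0, -1.1]
opening: 0.062
gripper_force: 30.0
```

Emit:
apply_moves(targets=[{"travel": [0, 0, 0.5], "roll": 0, "jaw": 50}, {"travel": [0, 0, 0], "roll": 0, "jaw": 50}, {"travel": [0, 0, 0], "roll": 0, "jaw": 64}, {"travel": [0, 0, 0], "roll": 0, "jaw": 75}, {"travel": [0, 0, 0], "roll": 0, "jaw": 87.6}, {"travel": [0, 0, 0], "roll": 0, "jaw": 87.6}, {"travel": [0, 0, 0], "roll": 0, "jaw": 87.6}])

```text
clock: 9.9
tool_pos: [0.5086, -0.0053, 0.0751]
orientation: [-180.0, 0.0, -8.4]
force: [0.3, 0.1, 0.5]
opening: 0.0863
gripper_force: 0.0
```

Emit:
apply_moves(targets=[{"travel": [0, 0, -15], "roll": 0, "jaw": 87.6}, {"travel": [0, 0, -30], "roll": 0, "jaw": 87.6}, {"travel": [0, 0, -30], "roll": 0, "jaw": 87.6}, {"travel": [0, 0, -15], "roll": 0, "jaw": 87.6}, {"travel": [0, 0, 0], "roll": 8.5, "jaw": 87.6}, {"travel": [0, 0, 0], "roll": 8.5, "jaw": 87.6}, {"travel": [0, 0, 0], "roll": 8.5, "jaw": 87.6}, {"travel": [0, 0, 0], "roll": 8.5, "jaw": 87.6}, {"travel": [0, 0, 0], "roll": 8.5, "jaw": 87.6}])

```text
clock: 10.8
tool_pos: [0.5086, -0.0054, 0.1651]
orientation: [-180.0, 0.0, -51.2]
force: [-0.0, -0.7, -0.6]
opening: 0.0877
gripper_force: 0.0
```

Emit:
apply_moves(targets=[{"travel": [0, 0, 0], "roll": 8.5, "jaw": 87.6}, {"travel": [0, 0, 0], "roll": 8.5, "jaw": 87.6}, {"travel": [0, 0, 0], "roll": 8.5, "jaw": 87.6}, {"travel": [0, 0, 0], "roll": 8.5, "jaw": 87.6}, {"travel": [0, 0, 0], "roll": 8.5, "jaw": 87.6}, {"travel": [0, 0, 0], "roll": 5, "jaw": 87.6}, {"travel": [0, 0, 0], "roll": 0, "jaw": 87.6}, {"travel": [0, 0, 0], "roll": 0, "jaw": 87.6}])

```text
clock: 11.6
tool_pos: [0.5086, -0.0054, 0.165]
orientation: [180.0, 0.0, -98.2]
force: [-0.3, 0.6, -0.4]
opening: 0.0875
gripper_force: 0.0
```

```bash
python3 rel.py .5087 -.0055 .0744 -98.35;  python3 look.py g4 250 140 80 110 5 230 140 80 130 4
```

```text
clock 11.60 pos [ 0.5086 -0.0054  0.165 ] yaw -98.20 F [-0.3  0.6 -0.4] open 0.0875 grip 0.0 j6 -30
orient [180.    0.  -98.2] travel mm [ 0.1 -0.1 90.6] rows 1.8 roll 0.15
```

View pics/g4.png

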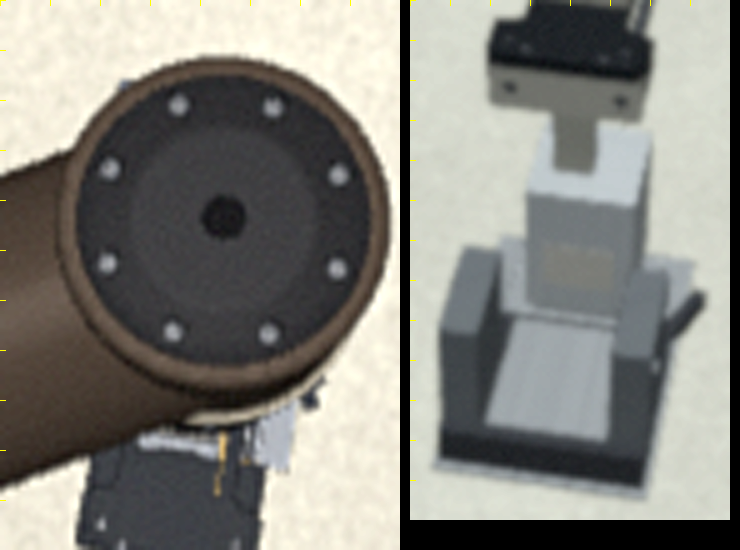

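The tin stands upright on the bed ahead of the lips with its lid on, and the jaw is now turned along the dock's x. I'll grip the other two faces and slide it.

Emit:
apply_moves(targets=[{"travel": [0, 0, 20], "roll": 0.2, "jaw": 87.6}, {"travel": [0, 0, 25], "roll": 0, "jaw": 87.6}, {"travel": [0, 0, 20], "roll": 0, "jaw": 87.6}, {"travel": [0, 0, 16], "roll": 0, "jaw": 87.6}, {"travel": [0, 0, 11], "roll": 0, "jaw": 87.6}, {"travel": [0, 0, 0], "roll": 0, "jaw": 80}, {"travel": [0, 0, 0], "roll": 0, "jaw": 72}, {"travel": [0, 0, 0], "roll": 0, "jaw": 67}, {"travel": [0, 0, 0], "roll": 0, "jaw": 63}, {"travel": [0, 0, 0], "roll": 0, "jaw": 58}])

```text
clock: 12.7
tool_pos: [0.5101, -0.0051, 0.0742]
orientation: [-179.8, 0.1, -98.5]
force: [2.7, -1.6, 2.5]
opening: 0.0618
gripper_force: 30.0
```

Emit:
apply_moves(targets=[{"travel": [0, 0, 0], "roll": 0, "jaw": 50}, {"travel": [0, 0, 0], "roll": 0, "jaw": 50}, {"travel": [0, 0, 0], "roll": 0, "jaw": 50}, {"travel": [0, 0, 0], "roll": 0, "jaw": 50}])

```text
clock: 13.1
tool_pos: [0.51, -0.0051, 0.0741]
orientation: [-179.8, 0.0, -98.5]
force: [2.8, -0.9, 5.7]
opening: 0.0618
gripper_force: 30.0
```

```bash
python3 rel.py .6165 -.0208 .074 -98.35
```

```text
clock 13.10 pos [ 0.51   -0.0051  0.0741] yaw -98.52 F [ 2.8 -0.9  5.7] open 0.0618 grip 30.0 j6 -30
orient [-1.7984e+02  5.0000e-02 -9.8520e+01] travel mm [-2.000e-01 -1.076e+02  1.000e-01] rows 2.2 roll -0.17
```

Emit:
apply_moves(targets=[{"travel": [0, -4, -0.7], "roll": 0, "jaw": 50}, {"travel": [0, -6, 0], "roll": 0, "jaw": 50}, {"travel": [0, -5, 0], "roll": 0, "jaw": 50}, {"travel": [0, -4, 0], "roll": 0, "jaw": 50}, {"travel": [0, -4, 0], "roll": 0, "jaw": 50}, {"travel": [0, -4, 0], "roll": 0, "jaw": 50}])

```text
clock: 13.7
tool_pos: [0.5313, -0.0105, 0.0738]
orientation: [179.6, -0.2, -98.6]
force: [-16.0, 1.5, 21.8]
opening: 0.0617
gripper_force: 30.0
```

Emit:
apply_moves(targets=[{"travel": [0, -4, 0], "roll": 0, "jaw": 50}, {"travel": [0, -4, 0], "roll": 0, "jaw": 50}, {"travel": [0, -4, 0], "roll": 0, "jaw": 50}, {"travel": [0, -4, 0], "roll": 0, "jaw": 50}])

```text
clock: 14.1
tool_pos: [0.5472, -0.0129, 0.0738]
orientation: [179.6, -0.2, -98.6]
force: [-14.8, 1.1, 19.9]
opening: 0.0616
gripper_force: 30.0
```

Emit:
apply_moves(targets=[{"travel": [0, 0, -0.5], "roll": 0, "jaw": 50}, {"travel": [0, 0, 0], "roll": 0, "jaw": 50}, {"travel": [0, 0, 0], "roll": 0, "jaw": 50}])

```text
clock: 14.4
tool_pos: [0.5501, -0.0123, 0.0737]
orientation: [179.9, -0.1, -98.6]
force: [-3.7, -1.5, 1.8]
opening: 0.0619
gripper_force: 30.0
```

Emit:
apply_moves(targets=[{"travel": [0, 0, -0.5], "roll": 0, "jaw": 50}, {"travel": [0, 0, 0], "roll": 0, "jaw": 50}, {"travel": [0, 0, 0], "roll": 0, "jaw": 50}])

```text
clock: 14.7
tool_pos: [0.5513, -0.0116, 0.0744]
orientation: [180.0, 0.0, -98.6]
force: [0.3, -0.9, -4.0]
opening: 0.0618
gripper_force: 30.0
```

Emit:
apply_moves(targets=[{"travel": [0, -3, 0], "roll": 0, "jaw": 50}, {"travel": [0, -4, 0], "roll": 0, "jaw": 50}, {"travel": [0, -4, 0], "roll": 0, "jaw": 50}, {"travel": [0, -4, 0], "roll": 0, "jaw": 50}, {"travel": [0, -3, 0], "roll": 0, "jaw": 50}, {"travel": [0, 0, 0], "roll": 0, "jaw": 50}, {"travel": [0, 0, 0], "roll": 0, "jaw": 50}])

```text
clock: 15.4
tool_pos: [0.5689, -0.0145, 0.0746]
orientation: [180.0, -0.0, -98.6]
force: [-0.3, -0.0, -4.0]
opening: 0.0619
gripper_force: 30.0
```

```bash
python3 rel.py .6165 -.0208 .074 -98.35
```

```text
clock 15.40 pos [ 0.5689 -0.0145  0.0746] yaw -98.57 F [-0.3 -0.  -4. ] open 0.0619 grip 30.0 j6 -27
orient [179.98  -0.   -98.57] travel mm [ -0.9 -48.    0.6] rows 1.0 roll -0.22
```

Emit:
apply_moves(targets=[{"travel": [0, -3, 0.3], "roll": 0, "jaw": 50}, {"travel": [0, -5, 0], "roll": 0, "jaw": 50}, {"travel": [0, -5, 0], "roll": 0, "jaw": 50}, {"travel": [0, -5, 0], "roll": 0, "jaw": 50}, {"travel": [0, -5, 0], "roll": 0, "jaw": 50}, {"travel": [0, -5, 0], "roll": 0, "jaw": 50}, {"travel": [0, -5, 0], "roll": 0, "jaw": 50}, {"travel": [0, -4, 0], "roll": 0, "jaw": 50}, {"travel": [0, -3, 0], "roll": 0, "jaw": 50}, {"travel": [0, 0, 0], "roll": 0, "jaw": 50}])

```text
clock: 16.4
tool_pos: [0.6089, -0.0204, 0.0744]
orientation: [-180.0, -0.0, -98.6]
force: [-0.1, 0.4, -5.0]
opening: 0.0622
gripper_force: 30.0
```

Emit:
apply_moves(targets=[{"travel": [0, -1, 0], "roll": 0, "jaw": 50}, {"travel": [0, -1, 0], "roll": 0, "jaw": 50}, {"travel": [0, -1, 0], "roll": 0, "jaw": 50}, {"travel": [0, -1, 0], "roll": 0, "jaw": 50}, {"travel": [0, 0, 0], "roll": 0, "jaw": 50}])

```text
clock: 16.9
tool_pos: [0.6126, -0.0209, 0.0745]
orientation: [-180.0, 0.0, -98.6]
force: [-0.7, -0.3, -5.0]
opening: 0.062
gripper_force: 30.0
```

Emit:
apply_moves(targets=[{"travel": [0, -1, 0.4], "roll": 0, "jaw": 50}, {"travel": [0, -1, 0], "roll": 0, "jaw": 50}, {"travel": [0, -1, 0], "roll": 0, "jaw": 50}, {"travel": [0, -0.5, 0], "roll": 0, "jaw": 50}, {"travel": [0, 0, 0], "roll": 0, "jaw": 50}])

```text
clock: 17.4
tool_pos: [0.616, -0.0215, 0.0741]
orientation: [-180.0, 0.0, -98.6]
force: [0.5, -0.2, -4.3]
opening: 0.0618
gripper_force: 30.0
```

Emit:
apply_moves(targets=[{"travel": [0, -1, 0.3], "roll": 0, "jaw": 50}, {"travel": [0, -0.5, 0], "roll": 0, "jaw": 50}, {"travel": [0, 0, 0], "roll": 0, "jaw": 50}])

```text
clock: 17.7
tool_pos: [0.6165, -0.0217, 0.0737]
orientation: [179.9, -0.0, -98.6]
force: [-4.2, 0.6, -0.5]
opening: 0.062
gripper_force: 30.0
```

Emit:
apply_moves(targets=[{"travel": [0, -0.5, 0], "roll": 0, "jaw": 50}, {"travel": [0, -0.5, 0], "roll": 0, "jaw": 50}, {"travel": [0, 0, 0], "roll": 0, "jaw": 50}, {"travel": [0, 0, 0], "roll": 0, "jaw": 50}])

```text
clock: 18.1
tool_pos: [0.6166, -0.0218, 0.0738]
orientation: [179.8, -0.0, -98.5]
force: [-7.9, 3.4, 3.5]
opening: 0.0622
gripper_force: 30.0
```

Emit:
apply_moves(targets=[{"travel": [0, -0.5, 0], "roll": 0, "jaw": 50}, {"travel": [0, -0.5, 0], "roll": 0, "jaw": 50}, {"travel": [0, 0, 0], "roll": 0, "jaw": 50}, {"travel": [0, 0, 0], "roll": 0, "jaw": 50}])

```text
clock: 18.5
tool_pos: [0.6167, -0.0218, 0.0738]
orientation: [179.7, -0.0, -98.5]
force: [-11.7, 4.9, 6.7]
opening: 0.0619
gripper_force: 30.0
```

Emit:
apply_moves(targets=[{"travel": [0, 0, 0], "roll": 0, "jaw": 64}, {"travel": [0, 0, 0], "roll": 0, "jaw": 75}, {"travel": [0, 0, 0], "roll": 0, "jaw": 80}, {"travel": [0, 0, 0], "roll": 0, "jaw": 80}, {"travel": [0, 0, 0], "roll": 0, "jaw": 80}])

```text
clock: 19.0
tool_pos: [0.6201, -0.022, 0.0742]
orientation: [-179.9, 0.0, -98.6]
force: [-1.0, 0.6, 0.7]
opening: 0.0795
gripper_force: 0.0
```

```bash
python3 rel.py .6165 -.0213 .074 -98.35; python3 look.py g5 250 130 60 110 4 225 140 90 130 5
```

```text
clock 19.00 pos [ 0.6201 -0.022   0.0742] yaw -98.55 F [-1.   0.6  0.7] open 0.0795 grip 0.0 j6 -25
orient [-1.7992e+02  2.0000e-02 -9.8550e+01] travel mm [-0.1  3.7  0.2] rows 0.1 roll -0.2
```

View pics/g5.png

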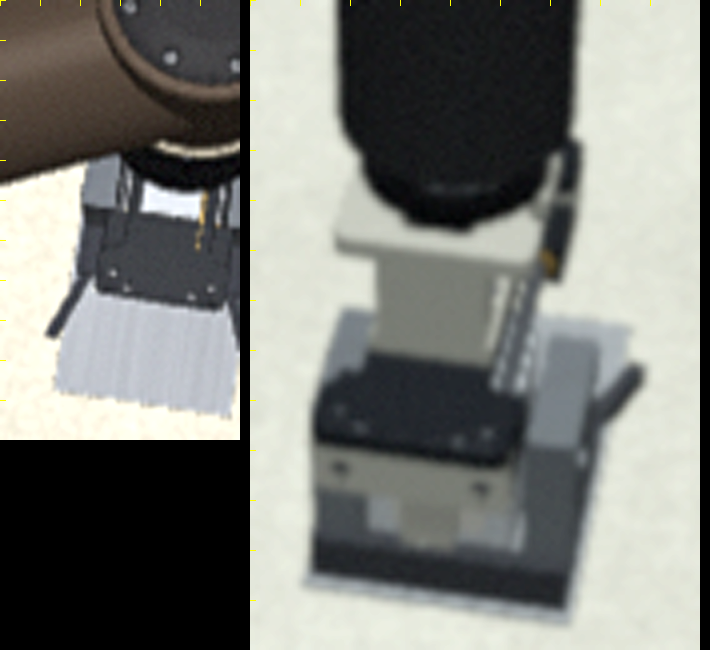

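The tin sits between the cheeks against the stop (contact force built up at x=0.6166) and has been let go. I'll re-centre on the lid, grip the free faces and draw it up.

Emit:
apply_moves(targets=[{"travel": [0, 1.5, 0], "roll": 0, "jaw": 80}, {"travel": [0, 1.5, 0], "roll": 0, "jaw": 80}, {"travel": [0, 0, 0], "roll": 0, "jaw": 80}, {"travel": [0, 0, 0], "roll": 0, "jaw": 72}, {"travel": [0, 0, 0], "roll": 0, "jaw": 66}, {"travel": [0, 0, 0], "roll": 0, "jaw": 62}, {"travel": [0, 0, 0], "roll": 0, "jaw": 50}, {"travel": [0, 0, 0], "roll": 0, "jaw": 50}, {"travel": [0, 0, 0], "roll": 0, "jaw": 50}])

```text
clock: 20.0
tool_pos: [0.6162, -0.0216, 0.0736]
orientation: [180.0, -0.0, -98.6]
force: [-1.3, 1.2, 0.6]
opening: 0.0618
gripper_force: 29.9
```

Emit:
apply_moves(targets=[{"travel": [0, 0, -2], "roll": 0, "jaw": 50}, {"travel": [0, 0, -3], "roll": 0, "jaw": 50}, {"travel": [0, 0, -3], "roll": 0, "jaw": 50}, {"travel": [0, 0, -3], "roll": 0, "jaw": 50}, {"travel": [0, 0, -3], "roll": 0, "jaw": 50}, {"travel": [0, 0, 0], "roll": 0, "jaw": 50}])

```text
clock: 20.6
tool_pos: [0.6162, -0.0217, 0.0882]
orientation: [180.0, -0.0, -98.6]
force: [-1.5, -0.7, -6.9]
opening: 0.0618
gripper_force: 29.9
```

Emit:
apply_moves(targets=[{"travel": [0, 0, -5], "roll": 0, "jaw": 50}, {"travel": [0, 0, -5], "roll": 0, "jaw": 50}, {"travel": [0, 0, -5], "roll": 0, "jaw": 50}, {"travel": [0, 0, -5], "roll": 0, "jaw": 50}, {"travel": [0, 0, -5], "roll": 0, "jaw": 50}, {"travel": [0, 0, -5], "roll": 0, "jaw": 50}, {"travel": [0, 0, -5], "roll": 0, "jaw": 50}, {"travel": [0, 0, -5], "roll": 0, "jaw": 50}])

```text
clock: 21.4
tool_pos: [0.6162, -0.0215, 0.1281]
orientation: [180.0, -0.0, -98.6]
force: [-1.9, -0.1, -11.3]
opening: 0.0617
gripper_force: 29.9
```

Emit:
apply_moves(targets=[{"travel": [0, 0, -5], "roll": 0, "jaw": 50}, {"travel": [0, 0, -5], "roll": 0, "jaw": 50}, {"travel": [0, 0, -5], "roll": 0, "jaw": 50}, {"travel": [0, 0, -5], "roll": 0, "jaw": 50}, {"travel": [0, 0, -5], "roll": 0, "jaw": 50}, {"travel": [0, 0, -5], "roll": 0, "jaw": 50}, {"travel": [0, 0, -5], "roll": 0, "jaw": 50}, {"travel": [0, 0, -5], "roll": 0, "jaw": 50}, {"travel": [0, 0, -5], "roll": 0, "jaw": 50}, {"travel": [0, 0, -5], "roll": 0, "jaw": 50}])

```text
clock: 22.4
tool_pos: [0.6166, -0.0216, 0.1784]
orientation: [-180.0, 0.0, -98.5]
force: [0.1, -0.2, -1.1]
opening: 0.0616
gripper_force: 29.9
```

```bash
python3 rel.py .6165 -.0213 .2 -98.35; python3 look.py g6 250 130 60 110 4 225 120 90 130 5
```

```text
clock 22.40 pos [ 0.6166 -0.0216  0.1784] yaw -98.55 F [ 0.1 -0.2 -1.1] open 0.0616 grip 29.9 j6 -25
orient [-179.97    0.    -98.55] travel mm [ -0.2   0.2 -21.6] rows 0.4 roll -0.2
```

View pics/g6.png

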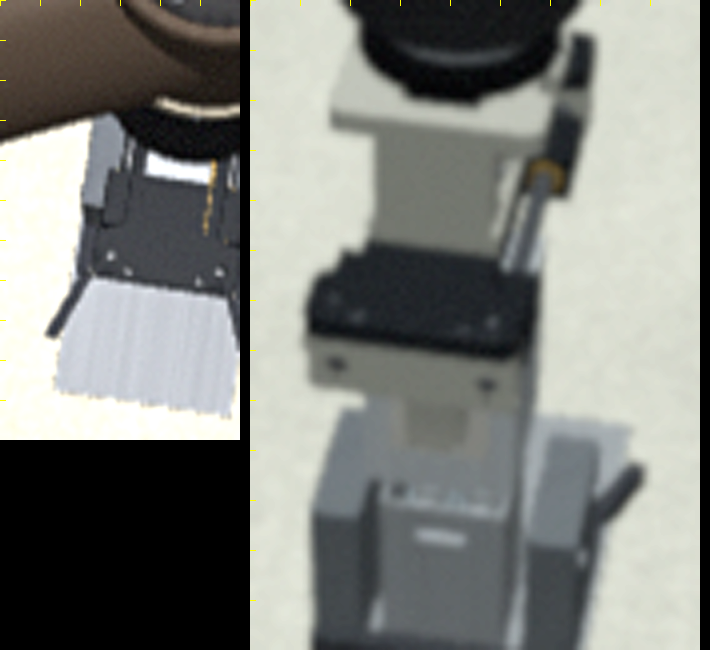

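The lid is off: the open tin with its vial tops shows at crop pixel (450,490), still between the cheeks, and the force is down to the lid's own weight. I'll raise it and carry it to the tray.

Emit:
apply_moves(targets=[{"travel": [0, 0, -15], "roll": 0, "jaw": 50}, {"travel": [0, 0, -15], "roll": 0, "jaw": 50}, {"travel": [0, 0, 0], "roll": 0, "jaw": 50}])

```text
clock: 22.8
tool_pos: [0.6176, -0.0215, 0.2096]
orientation: [-179.8, 0.0, -98.5]
force: [-0.4, 0.4, -1.4]
opening: 0.0615
gripper_force: 29.9
```

```bash
python3 rel.py .498 .3265 .21 -90
```

```text
clock 22.80 pos [ 0.6176 -0.0215  0.2096] yaw -98.53 F [-0.4  0.4 -1.4] open 0.0615 grip 29.9 j6 -25
orient [-1.7981e+02  4.0000e-02 -9.8530e+01] travel mm [-326.4  169.9   -0.4] rows 7.4 roll -8.53
```

Emit:
apply_moves(targets=[{"travel": [-18, 9, 0], "roll": 0, "jaw": 50}, {"travel": [-34, 18, 0], "roll": 0, "jaw": 50}, {"travel": [-40, 21, 0], "roll": 0, "jaw": 50}, {"travel": [-42, 22, 0], "roll": 0, "jaw": 50}, {"travel": [-42, 22, 0], "roll": 0, "jaw": 50}, {"travel": [-42, 22, 0], "roll": 0, "jaw": 50}, {"travel": [-40, 21, 0], "roll": 0, "jaw": 50}, {"travel": [-34, 18, 0], "roll": 0, "jaw": 50}, {"travel": [-24, 12, 0], "roll": 0, "jaw": 50}, {"travel": [-10, 5, 0], "roll": 0, "jaw": 50}])

```text
clock: 23.8
tool_pos: [0.4956, 0.3282, 0.2067]
orientation: [180.0, -0.0, -98.4]
force: [0.1, -0.5, -0.5]
opening: 0.0618
gripper_force: 29.9
```

Emit:
apply_moves(targets=[{"travel": [0, 0, 0], "roll": -5, "jaw": 50}, {"travel": [0, 0, 20], "roll": -3.5, "jaw": 50}, {"travel": [0, 0, 30], "roll": 0, "jaw": 50}, {"travel": [0, 0, 30], "roll": 0, "jaw": 50}, {"travel": [0, 0, 25], "roll": 0, "jaw": 50}, {"travel": [0, 0, 15], "roll": 0, "jaw": 50}, {"travel": [0, 0, 5], "roll": 0, "jaw": 50}, {"travel": [0, 0, 0], "roll": 0, "jaw": 50}])

```text
clock: 24.6
tool_pos: [0.4967, 0.3253, 0.0819]
orientation: [179.9, -0.1, -90.1]
force: [-0.4, -0.7, -1.3]
opening: 0.0618
gripper_force: 29.9
```

```bash
python3 rel.py .498 .3265 .0626 -90; python3 look.py g7 115 130 95 135 4 360 130 110 130 3
```

```text
clock 24.60 pos [0.4967 0.3253 0.0819] yaw -90.08 F [-0.4 -0.7 -1.3] open 0.0618 grip 29.9 j6 -52
orient [ 1.7993e+02 -9.0000e-02 -9.0080e+01] travel mm [-1.2 -1.3 19.3] rows 0.4 roll -0.08
```

View pics/g7.png

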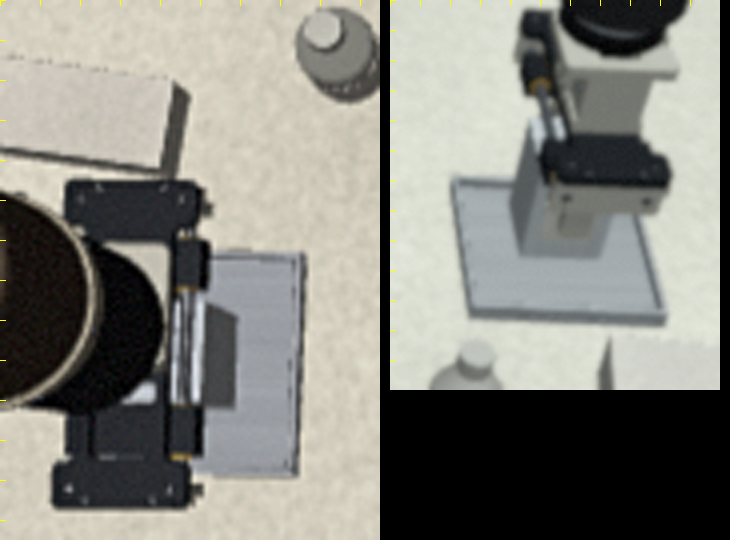

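The lid is held upright above the tray, well inside its walls, and clear of the bottle and carton. That was my eleventh view, one over the limit of ten, so I won't view any more pictures and will finish on force readings.

Emit:
apply_moves(targets=[{"travel": [0, 0, 6], "roll": 0, "jaw": 50}, {"travel": [0, 0, 6], "roll": 0, "jaw": 50}, {"travel": [0, 0, 3], "roll": 0, "jaw": 50}, {"travel": [0, 0, 1], "roll": 0, "jaw": 50}, {"travel": [0, 0, 0], "roll": 0, "jaw": 50}, {"travel": [0, 0, 0], "roll": 0, "jaw": 50}])

```text
clock: 25.3
tool_pos: [0.4969, 0.3262, 0.0669]
orientation: [-180.0, 0.0, -90.0]
force: [-0.6, -0.9, -1.1]
opening: 0.0621
gripper_force: 29.9
```

Emit:
apply_moves(targets=[{"travel": [0, 0, 1], "roll": 0, "jaw": 50}, {"travel": [0, 0, 0.5], "roll": 0, "jaw": 50}, {"travel": [0, 0, 0], "roll": 0, "jaw": 50}, {"travel": [0, 0, 0], "roll": 0, "jaw": 50}])

```text
clock: 25.7
tool_pos: [0.4968, 0.3261, 0.0653]
orientation: [-180.0, 0.0, -90.1]
force: [0.4, 0.2, -1.1]
opening: 0.0623
gripper_force: 29.9
```

Emit:
apply_moves(targets=[{"travel": [0, 0, 1], "roll": 0, "jaw": 50}, {"travel": [0, 0, 0.5], "roll": 0, "jaw": 50}, {"travel": [0, 0, 0], "roll": 0, "jaw": 50}, {"travel": [0, 0, 0], "roll": 0, "jaw": 50}])

```text
clock: 26.1
tool_pos: [0.4968, 0.326, 0.0637]
orientation: [180.0, -0.0, -90.1]
force: [0.7, -0.1, -0.0]
opening: 0.0616
gripper_force: 29.9
```

Emit:
apply_moves(targets=[{"travel": [0, 0, 0.7], "roll": 0, "jaw": 50}, {"travel": [0, 0, 0], "roll": 0, "jaw": 50}, {"travel": [0, 0, 0], "roll": 0, "jaw": 50}])

```text
clock: 26.4
tool_pos: [0.4968, 0.3261, 0.063]
orientation: [180.0, -0.0, -90.1]
force: [-0.9, 0.3, -1.2]
opening: 0.0621
gripper_force: 29.9
```

Emit:
apply_moves(targets=[{"travel": [0, 0, 0.6], "roll": 0, "jaw": 50}, {"travel": [0, 0, 0], "roll": 0, "jaw": 50}, {"travel": [0, 0, 0], "roll": 0, "jaw": 50}])

```text
clock: 26.7
tool_pos: [0.4968, 0.3261, 0.0625]
orientation: [-180.0, 0.0, -90.1]
force: [-1.0, -0.3, -1.4]
opening: 0.0618
gripper_force: 29.9
```

Emit:
apply_moves(targets=[{"travel": [0, 0, 0.6], "roll": 0, "jaw": 50}, {"travel": [0, 0, 0], "roll": 0, "jaw": 50}, {"travel": [0, 0, 0], "roll": 0, "jaw": 50}])

```text
clock: 27.0
tool_pos: [0.4969, 0.3261, 0.0624]
orientation: [-180.0, 0.0, -90.0]
force: [-1.2, -1.3, 6.3]
opening: 0.0618
gripper_force: 29.9
```

Contact at TCP z 0.0624, as expected. I'll ease off slightly, release and retreat.

Emit:
apply_moves(targets=[{"travel": [0, 0, -0.5], "roll": 0, "jaw": 50}, {"travel": [0, 0, 0], "roll": 0, "jaw": 50}, {"travel": [0, 0, 0], "roll": 0, "jaw": 64}, {"travel": [0, 0, 0], "roll": 0, "jaw": 72}, {"travel": [0, 0, 0], "roll": 0, "jaw": 80}, {"travel": [0, 0, 0], "roll": 0, "jaw": 87.6}, {"travel": [0, 0, 0], "roll": 0, "jaw": 87.6}, {"travel": [0, 0, 0], "roll": 0, "jaw": 87.6}])

```text
clock: 27.8
tool_pos: [0.4968, 0.3261, 0.0623]
orientation: [180.0, -0.0, -90.1]
force: [-0.0, 0.2, 0.0]
opening: 0.087
gripper_force: 0.0
```

Emit:
apply_moves(targets=[{"travel": [0, 0, -10], "roll": 0, "jaw": 87.6}, {"travel": [0, 0, -25], "roll": 0, "jaw": 87.6}, {"travel": [0, 0, -35], "roll": 0, "jaw": 87.6}, {"travel": [0, 0, -35], "roll": 0, "jaw": 87.6}, {"travel": [0, 0, -30], "roll": 0, "jaw": 87.6}, {"travel": [0, 0, -15], "roll": 0, "jaw": 87.6}, {"travel": [0, 0, 0], "roll": 0, "jaw": 87.6}, {"travel": [0, 0, 0], "roll": 0, "jaw": 87.6}])

```text
clock: 28.6
tool_pos: [0.4966, 0.3261, 0.2129]
orientation: [-180.0, 0.1, -90.1]
force: [-0.1, 0.4, 0.1]
opening: 0.087
gripper_force: 0.0
```

```bash
python3 -c "
from plant import ctrl
print(ctrl.close_job())"
```

```text
the job is handed in; nothing more can be done
None
```

The job is handed in: the tin is docked home with its lid drawn off and the lid stands open side down in the tray at 28.6 s, though the final tin and lid positions rest on force and pose readings, and I viewed 11 pictures, one over the limit of 10.

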